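# Close the filter bay of the tea-water boiler and lock its quarter-turn stud

## Task

The water filter of the tea-water boiler has just been changed and its bay is still open. Lay the light grey cover flat in the bay and slide it back until its tongue is fully home under the keeper bar; then press the blue sprung stud in, find the slot under it by feel, and turn it about a quarter turn clockwise until it locks and stays down by itself when you let go. Be gentle: the stud needs a push of only some 10 N, and knocks or pushes of more than 50 N would break the fittings; leave the plates, bowl and jars where they stand.

Things in the scene. Friction and masses are not known exactly. Their poses are not given: they have to be found in the camera images.
- boiler: Steel tea-water boiler, fixed, 244 x 324 mm; dark deck on top at 110 mm; on its left half a swan-neck tap (330 mm high), drip tray and mug; in its right half the open filter bay with a white and blue cartridge. Origin on the worktop under its middle; x to its back, y to its left, z up; front face at x = -130 mm, bay centre line y = -83 mm.
- bay_home (a point): On the bay's ledge, axes as the boiler's: the cover's origin and axes coincide with it when fully home. The bay is a pocket 12 mm deep (ledge 98 mm up), 92 mm wide (1 mm play beside the cover, top edges rounded 4 mm), open at the boiler's front. Lower the cover on to the ledge 20 to 30 mm before this (-x; it overhangs the front), then slide it along +x to its stop.
- keeper_edge (a point): Middle of the lower front edge of the keeper bar that crosses the bay's back end (85.5 mm along +x from bay_home, 6.5 mm above the ledge; axes as the boiler's). The cover's tongue slides into the gap beneath it, and the bar's front face stops the cover's end face.
- cover: Loose light grey cover, 0.25 to 0.45 kg: a block 170 x 90 x 14 mm (x, y, z), right way up on the worktop. Origin: centre of its underside, z up. On top a grip rib and the blue stud (axis at x = -58 mm, y = 0). From its back end face (x = +85 mm) a tongue 50 mm wide, 3.5 mm thick, underside 0.5 mm up, sticks out 13 mm.
- rib_grip (a point): On the cover's grip rib, 30 mm above the cover's underside, at x = +34 mm; axes are the cover's. The rib is 44 mm long (x), 12 mm thick (y), its top 8 mm above this point and its foot (the cover's top face) 16 mm below it. The cover's centre of mass is about 35 mm from the rib's middle, towards the stud.
- wing_grip (a point): On the stud's axis in the blue wing, a bar 42 mm long (this point's x), 11 mm thick (its y), 23 mm high: its top is 10 mm above this point, its foot, a round flange of 35 mm, 12 mm below. At rest 46 mm above the cover's underside (32 mm above its top face). It goes down and turns with the stud.
- cross_pin (a point): Middle of the stud's cross pin, 21 mm long (this point's x, parallel to the wing), 5 mm square, hidden in the cover at rest, 3.5 mm above its underside. Under it, in the bay, a brass-coloured ring with a slot, its top 1 mm below the ledge. Only in line with the slot can the pin be pressed through; otherwise it lands on the ring after about 2 mm.
- stud_push (a joint): How far the stud is pressed in, m: 0 at rest, 0.0145 at its inner stop; spring force 2.7 N at 0, 9.2 N at the stop. Past about 0.0125 the pin is below the ring and can turn clockwise. Let go at the end of the turn it rises into a notch and is locked at about 0.0095; let go part of the way round it hangs at about 0.0125: caught, not locked, and can be gripped anew.
- stud_turn (a joint): Turn of the stud, rad, growing CLOCKWISE from above; at t the wing lies 2.07 - t rad anticlockwise of the cover's +x. Starts near 0, stays where left. The ring floats stiffly (0.15 N m): its slot lies anywhere from 0.0 to 1.0 and admits the pin within about 0.1; press lightly, turn clockwise bit by bit, feel for the drop. The notch is 1.3 to 1.7 beyond the slot, then comes the stop.
- plates: Stack of white side plates, 202 mm wide, 88 mm high; origin under its centre. Bystander.
- ketchup: White bowl of red sauce with a spoon, 113 mm wide, 137 mm high to the spoon's end; origin on its foot, near its centre. Bystander.
- jar_red: Jam jar with red contents and red lid, 60 mm wide, 75 mm high; origin under its centre. Bystander.
- jar_green: Jam jar with green lid, 60 mm wide, 75 mm high; origin under its centre. Bystander.
- jar_honey: Jar with amber contents and red lid, 59 mm wide, 75 mm high; origin under its centre. Bystander.
Not all that is in view belongs to the job. There is more than one size of the cover; the job needs the larger.

How it is judged:
By the outcome, as a careful person would: the job done as asked, in the order asked, and still so for the second after the job is handed in, with the robot touching nothing.
It also fails if it takes over 72 s, if anything falls off the work surface, if the arm or the gripper's body presses on something with over 40 N, if the wrist force passes 120 N, or if a joint passes its speed limit or range.

## Robot

A 6-joint arm with a two-finger parallel gripper is mounted at the origin on a cart in front of the work surface, level with it; the furniture and walls round the work are solid. World frame = base frame: x ahead of the robot, y to its left, z up, the work surface at z = 0. Lengths are in mm, angles in rad, forces in N, time in s.
With the tool pointing down it reaches from about 300 to 775 mm from the base axis. Payload 14.6 kg.
Tool frame: the origin (TCP) lies midway between the tips of the shut fingers; the grasp point (between the pads) lies 19 mm behind it (manip.hold_point_z is the distance from the TCP to the grasp point, in mm); z points along the fingers, y is the direction in which the jaws open and shut (so a half turn about z gives the same grasp; the last joint's range is limited). The gripper opens to 94 mm and grips with 3 to 60 N. Pads are 16 mm wide; open, the fingers measure 119 mm over their backs; the gripper's body (75 mm by 177 mm) begins 78 mm behind the grasp point.
Start: joints at [1.139, 0.3, 1.521, -0, 1.321, -0.067], TCP at [196.216, 513.798, 205.446] pointing down, gripper open.
Joint ranges: [-3.03, 3.03], [-0.79, 2.21], [0.23, 2.52], [-1.04, 4.18], [0, 3.07], [-2.55, 2.55]. Speed limits (rad/s): [2.22, 2.22, 2.57, 3.14, 3.14, 3.14].

## Interface

Orientations are given as [roll, pitch, yaw] about the fixed x, y, z axes, in that order (R = Rz(yaw) Ry(pitch) Rx(roll)).
In Python, from cell import manip gives the robot as it stands.
- The arm moves only by the shell command python3 -m crank 'ROWS' [OPENING] [FORCE]. ROWS is JSON, a list of rows, each an object with "offset": the shift along the world's x, y, z in m, a list of three; "spin": the turn about the world's z in degrees. In form: [{"offset": [dx, dy, dz], "spin": spin}, ...]. A call has exactly 8 rows; each row is the pose to reach, as a shift and turn from the pose measured when the call began; what a row does not reach only later rows make up. A row lasts 1/12 s, in which the tool goes at most 41.7 mm and 7.16 degrees, less where a joint would pass 70% of its speed; a pose out of reach is approached as far as the arm can. A call with a gripper value outside its range is refused whole. OPENING is the opening, from 0 (shut) to 1 (fully open), set as the call begins (- or left out, the last holds). The fingers move at their own pace and stop on an object; FORCE is the grip in N (left out, the last holds). Time passes only in rows, so rows that repeat a pose let the fingers close, or fill a call up. It gives the time, the measured TCP pose, the force and the opening at its end, in the units of the state.
- manip.read_state(): the state, without advancing time (a new reading comes with each control period).
- manip.camera(name): name is "side" or "top"; returns a dict with "pixels" (480x640x3 uint8, red, green, blue), "fx", "fy", "cx", "cy" (pixels), "extrinsics" (4x4, takes a point from world to camera coordinates). Camera axes: x right, y down, z forward; pixel columns grow to the right and rows downward; lengths in mm; the calibration is good to about 2 mm. A picture is of the moment at which its call begins. There is no depth.
- manip.sign_off(): hands the job in, once; it reports no verdict.
Trained networks look in a picture, given as the dict that the camera call returned (one of the last four; its "shot" number tells which), for a name from the list of things; names that differ only in an ending like _2 or _b are one class to them, and where a whole thing is asked for, a point or a joint stands for the part that bears it (a point fixed in the world has none). Each returns a list of dicts, best first, with "conf" (0 to 1); they miss things now and then, are a little off and sometimes report something else, mostly with a low value. They report only what shows in the picture. A call takes as long as a camera call. They do not tell look-alikes from the thing itself.
- manip.search_frame(picture, name): "location" ([x, y, z] in mm, in world coordinates, good to about 4 mm: the middle of the surface that is visible of it).
- manip.masks_of(picture, name): "mask" (480x640 bool, what is visible of it).
The state is a dict: "clock": time; "joints": joint angles; "qd": joint speeds; "effort": joint torques, N m; "eef_pos": TCP position; "eef_rot": TCP orientation; "wrist_force": force on the tool from outside, world axes, zero at the start; "moment": the same for the moment, N m; "finger_gap": finger opening in mm.
Only numpy, scipy, OpenCV 4.12 (cv2) and the standard library are available. Lean on these libraries where they do the work, as an engineer would, in place of code of your own. Each camera call takes 0.05 s, during which the arm holds its last target. There are 200 camera calls.

## Working session

There is one attempt and no reset: what is moved stays moved. The work goes in short steps, Python scripts to look and compute and a shell command to move; the robot and the scene stay as the last step left them, time stands still between calls to the robot, and variables do not carry over. Pictures are saved under pics/ and viewed, about 8 in all and at most 12, crops included, and the job is handed in when it is done.

```bash
mkdir -p pics; ls; cat > h.py <<'E'
import numpy as np, cv2
from cell import manip
def proj(c,p):
    q=c["extrinsics"]@np.r_[p,1]; return c["fx"]*q[0]/q[2]+c["cx"], c["fy"]*q[1]/q[2]+c["cy"]
def ray(c,u,v,z):
    E=np.array(c["extrinsics"]);R=E[:3,:3];o=-R.T@E[:3,3]
    d=R.T@np.array([(u-c["cx"])/c["fx"],(v-c["cy"])/c["fy"],1]); return o+d*(z-o[2])/d[2]
def save(c,n,crop=None,s=1):
    im=c["pixels"][...,::-1]
    if crop: im=im[crop[1]:crop[3],crop[0]:crop[2]]
    cv2.imwrite(f"pics/{n}.png",cv2.resize(im,None,fx=s,fy=s,interpolation=cv2.INTER_CUBIC))
E
python3 - <<'E'
from h import *
a=manip.camera("top");b=manip.camera("side")
both=np.vstack([a["pixels"],b["pixels"]])
save(a,"t0");save(b,"s0")
for c,n in((a,"top"),(b,"side")):
    for k in("boiler","cover","rib_grip","wing_grip","plates","ketchup","jar_red","jar_green","jar_honey"):
        for m in manip.search_frame(c,k)[:3]: print(n,k,round(m["conf"],2),np.round(m["location"]),np.round(proj(c,m["location"])))
print(manip.read_state())
E
```

```text
pics
top boiler 0.83 [543. 140. 106.] [221. 233.]
top cover 0.87 [ 420. -304.   12.] [396. 285.]
top cover 0.81 [ 499. -126.   11.] [328. 255.]
top rib_grip 0.7 [ 424. -301.   13.] [395. 283.]
top rib_grip 0.7 [ 508. -126.    8.] [328. 252.]
top rib_grip 0.66 [331. 195.  75.] [199. 318.]
top wing_grip 0.62 [ 368. -322.   47.] [405. 305.]
top wing_grip 0.54 [ 544. -148.   30.] [336. 237.]
top plates 0.88 [ 655. -448.   79.] [455. 191.]
top ketchup 0.68 [ 676. -247.   25.] [373. 189.]
top ketchup 0.56 [ 369. -330.   40.] [408. 305.]
top ketchup 0.37 [ 367. -321.   44.] [404. 305.]
top jar_red 0.97 [319. 263.  71.] [172. 323.]
top jar_green 0.65 [333. 192.  76.] [200. 318.]
top jar_honey 0.55 [ 356. -475.   74.] [470. 310.]
side boiler 0.75 [536.  91. 108.] [306. 204.]
side cover 0.66 [ 415. -323.   16.] [311. 336.]
side cover 0.57 [ 505. -141.   12.] [324. 281.]
side rib_grip 0.94 [ 504. -141.   10.] [323. 282.]
side rib_grip 0.63 [ 409. -323.   18.] [307. 336.]
side wing_grip 0.69 [ 359. -330.   43.] [284. 335.]
side wing_grip 0.58 [ 545. -152.   34.] [341. 273.]
side wing_grip 0.21 [
[... 338 characters left out ...]
_honey 0.55 [ 358. -503.   60.] [310. 393.]
{'clock': 1.0, 'joints': array([ 1.13943381e+00,  2.99904584e-01,  1.52100456e+00,  3.36639911e-06,
        1.32072219e+00, -6.65765883e-02]), 'qd': array([ 0.00134131,  0.00080894,  0.00146753, -0.0007254 , -0.00165933,
       -0.00036109]), 'effort': array([ 1.57340000e-03, -5.31674266e+01, -3.52919877e+01,  7.09230895e-02,
        2.11868179e-02, -2.53131498e-05]), 'eef_pos': array([196.19458962, 513.79782321, 205.44113525]), 'eef_rot': array([-3.14155428e+00, -5.82743156e-06,  2.77680589e+00]), 'wrist_force': array([-1.26776207, -0.54651996, -1.37361634]), 'moment': array([-0.00331593, -0.0210984 , -0.06076149]), 'finger_gap': 93.6818209130627}
```

View pics/t0.png

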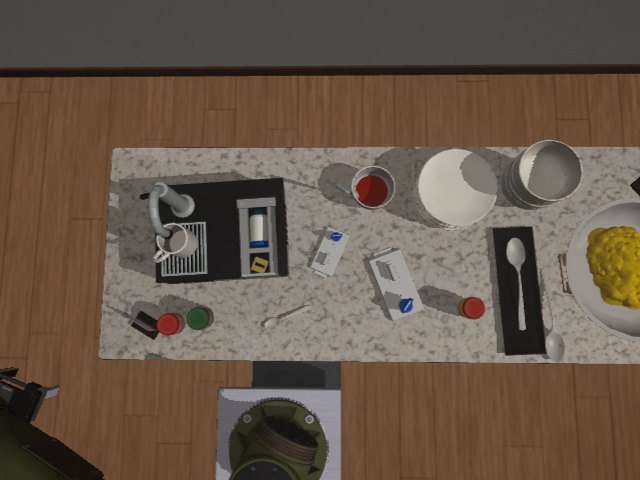

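View pics/s0.png

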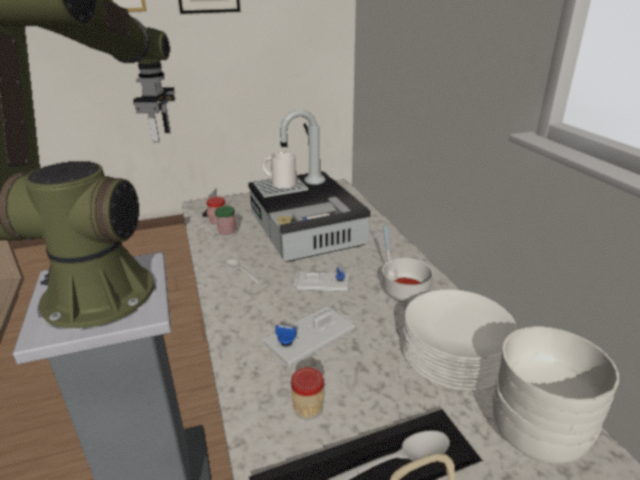

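The top view shows the two candidates: the large cover at (397,284) and the small one at (329,251). The boiler is at (221,230), with its bay at (258,235) opening toward the robot at row 278. I choose the large cover at (397,284), and check it and the bay in a close crop.

```bash
python3 - <<'E'
from h import *
a=manip.camera("top")
x=cv2.resize(a["pixels"][185:290,205:295,::-1],None,fx=5,fy=5,interpolation=cv2.INTER_CUBIC)
y=cv2.resize(a["pixels"][235:330,360:430,::-1],None,fx=5,fy=5,interpolation=cv2.INTER_CUBIC)
im=np.zeros((525,800,3),np.uint8); im[:525,:450]=x; im[:475,450:800]=y
cv2.imwrite("pics/c1.png",im)
m=manip.masks_of(a,"cover")
for k in m[:2]:
    M=k["mask"].astype(np.uint8); pts=np.argwhere(M)[:,::-1]
    r=cv2.minAreaRect(pts.astype(np.float32)); print(k["conf"],M.sum(),r)
    w=np.array([ray(a,u,v,14)[:2] for u,v in cv2.boxPoints(r)]);print(np.round(w))
m=manip.masks_of(a,"boiler")
for k in m[:1]:
    pts=np.argwhere(k["mask"])[:,::-1];r=cv2.minAreaRect(pts.astype(np.float32));print(r)
    print(np.round([ray(a,u,v,110)[:2] for u,v in cv2.boxPoints(r)]))
m=manip.masks_of(a,"wing_grip")
for k in m[:2]:
    pts=np.argwhere(k["mask"])[:,::-1];r=cv2.minAreaRect(pts.astype(np.float32));print("wing",r, ray(a,*r[0],50))
E
```

```text
0.8 2359 ((395.0, 282.5), (70.74992370605469, 35.2821159362793), 68.19859313964844)
[[ 495. -226.]
 [ 530. -312.]
 [ 358. -377.]
 [ 324. -292.]]
0.72 1102 ((329.1753234863281, 252.9788360595703), (24.318498611450195, 48.877098083496094), 22.166345596313477)
[[ 455.  -76.]
 [ 577. -124.]
 [ 552. -184.]
 [ 431. -135.]]
((214.95437622070312, 229.6334228515625), (104.34354400634766, 145.3433837890625), 86.26860046386719)
[[670. 350.]
 [694. -15.]
 [433. -36.]
 [408. 318.]]
wing ((336.3999938964844, 236.20001220703125), (8.049844741821289, 7.155416965484619), 26.56505012512207) [ 542.95241876 -147.88783289   50.        ]
wing ((406.0, 305.0), (14.0, 12.0), 90.0) [ 367.72509191 -323.37879498   50.        ]
```

View pics/c1.png

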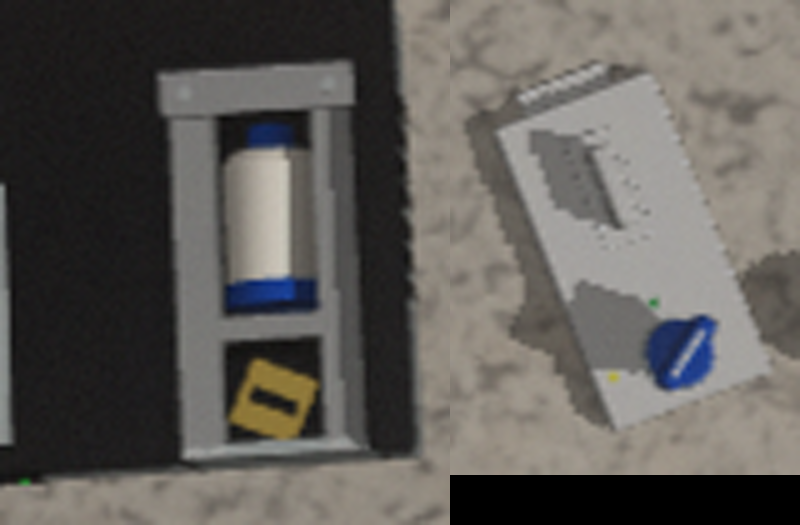

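The crop confirms the large cover: its tongue points up the image at (560,80) and the stud is at (682,352). The bay's ring slot is visible at (273,400), rotated so that turn t is about 0.9. Next I convert the corners to world coordinates.

```bash
python3 - <<'E'
from h import *
a=manip.camera("top")
print("hold",manip.hold_point_z)
R=lambda p,z:ray(a,(p[0]-450)/5+360-.4,p[1]/5+235-.4,z)[:2]
L=lambda p,z:ray(a,p[0]/5+205-.4,p[1]/5+185-.4,z)[:2]
C=np.array([R(p,14) for p in[(498,130),(650,73),(772,372),(615,430)]]);print("cover",C.round(1))
print("len",np.linalg.norm(C[0]-C[3]),np.linalg.norm(C[1]-C[2]),np.linalg.norm(C[0]-C[1]),np.linalg.norm(C[2]-C[3]))
f=(C[0]+C[1]-C[2]-C[3])/2;w=(C[0]+C[3]-C[1]-C[2])/2;yw=np.arctan2(f[1],f[0]);print("ctr",C.mean(0),"yaw",np.degrees(yw),np.degrees(np.arctan2(-w[0],w[1])))
print("wing tip/tail",R((712,322),56),R((672,378),56),"ctr",R((692,348),56))
for n,ps,z in[("left bay top",[(170,118),(183,458)],110),("left bay as ledge",[(170,118),(183,458)],98),("right bay top",[(355,103),(370,452)],110),("deck right",[(393,0),(415,457)],110),("deck front",[(0,482),(415,457)],110),("keeper back",[(158,72),(352,63)],110),("keeper front",[(160,115),(355,105)],110),("ring",[(231,403),(315,372),(259,360),(290,440)],97),("slot",[(250,393),(297,408)],97),("inner",[(220,118),(228,440),(312,108),(328,436)],98)]:
    q=np.array([L(p,z) for p in ps]);d=q[0]-q[1];print(n,q.round(1).tolist(),np.degrees(np.arctan2(d[1],d[0])).round(1))
for c in(a,manip.camera("side")):
  for k in("bay_home","keeper_edge","cross_pin"):
    for m in manip.search_frame(c,k)[:2]: print(k,round(m["conf"],2),np.round(m["location"]))
E
```

```text
hold 18.8
cover [[ 483.6 -235.2]
 [ 514.1 -315.7]
 [ 357.9 -375.9]
 [ 327.7 -294.2]]
len 166.68674270643197 167.40327877249993 86.06973959497803 87.11549090771983
ctr [ 420.8311871  -305.22734559] yaw 20.893361491035552 20.572561026929698
wing tip/tail [ 382.74377004 -337.67831938] [ 354.72217346 -317.09381289] ctr [ 369.70995445 -327.39243194]
left bay top [[603.5, 96.5], [434.5, 85.4]] 3.8
left bay as ledge [[606.1, 98.8], [435.3, 87.5]] 3.8
right bay top [[611.2, 4.4], [437.9, -5.9]] 3.4
deck right [[663.8, -13.7], [435.5, -27.9]] 3.6
deck front [[422.4, 174.6], [435.5, -27.9]] 93.7
keeper back [[626.9, 103.1], [631.6, 6.3]] 92.7
keeper front [[605.0, 101.5], [610.2, 4.4]] 93.0
ring [[462.7, 64.6], [478.2, 23.3], [484.1, 51.3], [444.5, 35.0]] 110.6
slot [[467.7, 55.3], [460.3, 31.9]] 72.6
inner [[606.1, 73.6], [444.3, 65.5], [611.3, 27.3], [446.5, 16.1]] 2.8
bay_home 0.71 [538. 144. 112.]
keeper_edge 0.73 [543. 142. 108.]
keeper_edge 0.73 [ 417. -306.   12.]
cross_pin 0.53 [318. 264.  68.]
cross_pin 0.47 [ 542. -145.   32.]
bay_home 0.56 [530.  95. 110.]
keeper_edge 0.7 [533.  93. 106.]
cross_pin 0.79 [ 365. -332.   40.]
cross_pin 0.63 [ 544. -153.   30.]
```

```bash
R='[{"offset":[0.011,-0.034,0],"spin":-6},{"offset":[0.022,-0.068,0],"spin":-12},{"offset":[0.033,-0.102,0],"spin":-18},{"offset":[0.044,-0.136,0],"spin":-24},{"offset":[0.055,-0.17,0],"spin":-29},{"offset":[0.066,-0.204,0],"spin":-35},{"offset":[0.077,-0.238,0],"spin":-41},{"offset":[0.086,-0.27,0],"spin":-46}]'; python3 -m crank '[{"offset":[0.011,-0.034,0],"spin":-6},{"offset":[0.022,-0.068,0],"spin":-12},{"offset":[0.033,-0.102,0],"spin":-18},{"offset":[0.044,-0.136,0],"spin":-24},{"offset":[0.055,-0.17,0],"spin":-29},{"offset":[0.066,-0.204,0],"spin":-35},{"offset":[0.077,-0.238,0],"spin":-41},{"offset":[0.086,-0.27,0],"spin":-46}]' 0.5 45
```

```text
clock: 2.27
eef_pos: [282.4, 242.1, 205.6]
eef_rot: [3.141, -0.0, 1.969]
wrist_force: [-0.4, 0.8, -0.1]
finger_gap: 47.7
```

```bash
python3 -m crank '[{"offset":[0.011,-0.034,0],"spin":-6},{"offset":[0.022,-0.068,0],"spin":-12},{"offset":[0.033,-0.102,0],"spin":-18},{"offset":[0.044,-0.136,0],"spin":-24},{"offset":[0.055,-0.17,0],"spin":-29},{"offset":[0.066,-0.204,0],"spin":-35},{"offset":[0.077,-0.238,0],"spin":-41},{"offset":[0.086,-0.27,0],"spin":-46}]'
python3 -m crank '[{"offset":[0.011,-0.034,0],"spin":-6},{"offset":[0.022,-0.068,-0.01],"spin":-12},{"offset":[0.033,-0.102,-0.025],"spin":-18},{"offset":[0.044,-0.136,-0.04],"spin":-24},{"offset":[0.055,-0.17,-0.06],"spin":-29},{"offset":[0.066,-0.204,-0.08],"spin":-35},{"offset":[0.077,-0.235,-0.1],"spin":-41},{"offset":[0.085,-0.265,-0.11],"spin":-46}]'
python3 - <<'E'
from h import *
s=manip.read_state();print(s["eef_pos"],np.degrees(s["eef_rot"]),s["joints"])
a=manip.camera("top");b=manip.camera("side")
x=cv2.resize(a["pixels"][230:330,350:450,::-1],None,fx=4,fy=4,interpolation=cv2.INTER_CUBIC)
y=cv2.resize(b["pixels"][260:360,250:350,::-1],None,fx=4,fy=4,interpolation=cv2.INTER_CUBIC)
cv2.imwrite("pics/g1.png",np.hstack([x,y]))
for c in(a,b):
  print(proj(c,s["eef_pos"]))
  for k in("cover","rib_grip"):
    for m in manip.search_frame(c,k)[:2]: print(k,round(m["conf"],2),np.round(m["location"]))
# predicted rib corners in side view
th=np.radians(20.7);Rm=np.array([[np.cos(th),-np.sin(th)],[np.sin(th),np.cos(th)]])
for p in[(-85,-45,14),(-85,45,14),(85,45,14),(85,-45,14),(12,0,38),(56,0,38)]:
    w=np.r_[Rm@p[:2]+[420.8,-305.2],p[2]];print(p,np.round((np.array(proj(b,w))-[250,260])*4+[400,0]),np.round((np.array(proj(a,w))-[350,230])*4))
E
```

```text
clock: 2.93
eef_pos: [368.7, -29.9, 205.9]
eef_rot: [3.14, -0.0, 1.16]
wrist_force: [0.5, 0.3, 0.4]
finger_gap: 47.1
clock: 3.6
eef_pos: [453.3, -296.3, 93.3]
eef_rot: [-3.141, 0.001, 0.351]
wrist_force: [0.0, 0.6, 0.4]
finger_gap: 47.1
[ 453.30913593 -296.32021675   93.2613117 ] [-1.79964580e+02  6.39384115e-02  2.01233895e+01] [-6.46291153e-01  4.01463023e-01  1.66222050e+00 -6.83167121e-04
  1.07903388e+00  5.73609033e-01]
(np.float64(397.26330566133413), np.float64(269.7293909811626))
cover 0.57 [ 499. -130.   11.]
cover 0.52 [ 496. -265.    4.]
rib_grip 0.67 [ 501. -262.    4.]
rib_grip 0.66 [ 506. -130.    7.]
(np.float64(323.90667284738237), np.float64(293.53246039191424))
cover 0.94 [ 414. -322.   14.]
cover 0.73 [ 501. -138.   12.]
rib_grip 0.81 [ 499. -136.    8.]
rib_grip 0.6 [ 407. -322.   14.]
(-85, -45, 14) [558. 410.] [298. 317.]
(-85, 45, 14) [452. 311.] [169. 366.]
(85, 45, 14) [713. 179.] [ 74. 121.]
(85, -45, 14) [826. 259.] [201.  74.]
(12, 0, 38) [660. 238.] [184. 199.]
(56, 0, 38) [726. 203.] [158. 135.]
```

View pics/g1.png

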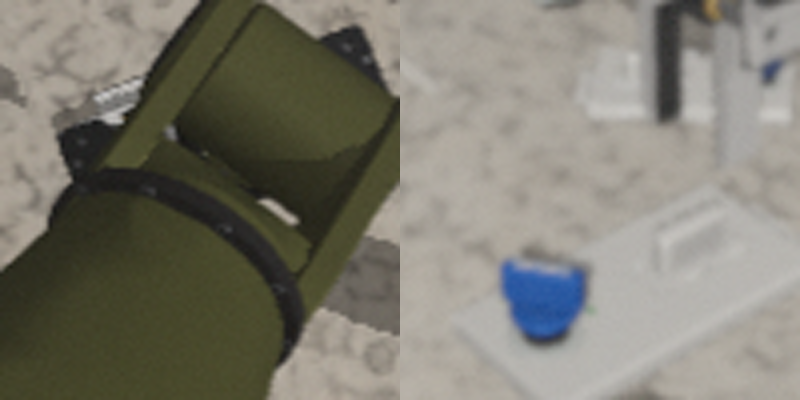

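The side view shows the rib top at (660,238)–(728,198), matching my prediction, and the fingers are above it. Descend and grip.

```bash
python3 -m crank '[{"offset":[-0.001,0.003,-0.02],"spin":0.5},{"offset":[-0.001,0.003,-0.04],"spin":0.5},{"offset":[-0.001,0.003,-0.055],"spin":0.5},{"offset":[-0.001,0.003,-0.065],"spin":0.5},{"offset":[-0.001,0.003,-0.071],"spin":0.5},{"offset":[-0.001,0.003,-0.074],"spin":0.5},{"offset":[-0.001,0.003,-0.076],"spin":0.5},{"offset":[-0.001,0.003,-0.076],"spin":0.5}]'
python3 -m crank '[{"offset":[0,0,0],"spin":0},{"offset":[0,0,0],"spin":0},{"offset":[0,0,0],"spin":0},{"offset":[0,0,0],"spin":0},{"offset":[0,0,0],"spin":0},{"offset":[0,0,0],"spin":0},{"offset":[0,0,0],"spin":0},{"offset":[0,0,0],"spin":0}]' 0 20
```

```text
clock: 4.57
eef_pos: [453.0, -291.3, 20.8]
eef_rot: [3.139, -0.001, 0.368]
wrist_force: [-0.0, 0.1, 0.5]
finger_gap: 46.9
clock: 5.23
eef_pos: [453.0, -291.3, 20.9]
eef_rot: [3.139, -0.001, 0.368]
wrist_force: [0.0, 0.9, 2.2]
finger_gap: 11.7
```

```bash
python3 -m crank '[{"offset":[0,0,0],"spin":0},{"offset":[0,0,0],"spin":0},{"offset":[0,0,0],"spin":0},{"offset":[0,0,0.005],"spin":0},{"offset":[0,0,0.015],"spin":0},{"offset":[0,0,0.03],"spin":0},{"offset":[0,0,0.05],"spin":0},{"offset":[0,0,0.06],"spin":0}]' 0 48
python3 -m crank '[{"offset":[0,0,0.02],"spin":0},{"offset":[0,0,0.05],"spin":0},{"offset":[0,0,0.08],"spin":0},{"offset":[0,0,0.1],"spin":0},{"offset":[0,0,0.11],"spin":0},{"offset":[0,0,0.115],"spin":0},{"offset":[0,0,0.12],"spin":0},{"offset":[0,0,0.12],"spin":0}]' 
python3 - <<'E'
from h import *
s=manip.read_state();print(s["eef_pos"],np.degrees(s["eef_rot"]),s["moment"],s["wrist_force"])
b=manip.camera("side");u,v=proj(b,s["eef_pos"]);u,v=int(u),int(v)
save(b,"l1",(u-100,v-75,u+100,v+75),4);print(u-100,v-75)
E
```

```text
clock: 5.9
eef_pos: [453.5, -291.7, 83.5]
eef_rot: [3.137, -0.002, 0.368]
wrist_force: [-0.5, -0.0, -2.5]
finger_gap: 11.7
clock: 6.57
eef_pos: [453.4, -291.6, 203.2]
eef_rot: [3.138, -0.002, 0.368]
wrist_force: [-0.7, 0.4, -3.0]
finger_gap: 11.3
[ 453.42228318 -291.61166032  203.20474626] [ 1.79774004e+02 -1.10881957e-01  2.10661905e+01] [0.03230588 0.00254615 0.01735199] [-0.73206024  0.36381507 -3.03024907]
222 168
```

View pics/l1.png

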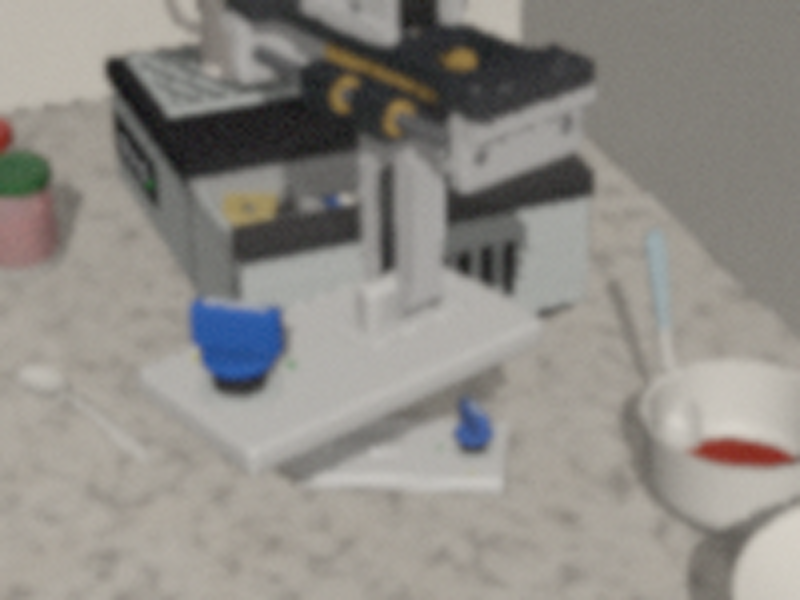

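The picture shows the cover lifted, wing up, with top-face corners at about (145,375), (258,455) and (540,322). I check its tilt in the grip by fitting a pose.

```bash
cat >> h.py <<'E'
from scipy.optimize import least_squares
from scipy.spatial.transform import Rotation as Ro
def fit(c,model,px,x0,yaw=None):
    """pose x,y,z,yaw,pitch(rad) of points"""
    def f(q):
        P=Ro.from_euler('zy',[q[3],q[4]]).apply(model)+q[:3]
        return np.r_[np.ravel([np.array(proj(c,p))-u for p,u in zip(P,px)]), 0.3*(q[:2]-x0[:2]), [30*(q[3]-x0[3])]]
    r=least_squares(f,x0); return r.x, f(r.x)[:2*len(px)]
E
python3 - <<'E'
from h import *
b=manip.camera("side");s=manip.read_state()
y=s["eef_rot"][2]; e=s["eef_pos"]
px=np.array([(145,375),(258,458),(540,322)])/4+[222,168]-.4
M=np.array([(-85,45,14),(-85,-45,14),(85,-45,14)])
x0=np.r_[e[:2]-34*np.array([np.cos(y),np.sin(y)]),e[2]-20.9,y,0]
q,r=fit(b,M,px,x0);print(x0,q,r.round(2))
P=Ro.from_euler('zy',[y,0]).apply(np.vstack([M,[(85,45,14)]]))+x0[:3]
print([((np.array(proj(b,p))-[222,168]+.4)*4).round() for p in P])
E
```

```text
[ 4.21524259e+02 -3.03716911e+02  1.81483920e+02  3.67657063e-01
  0.00000000e+00] [ 4.21751532e+02 -3.01462723e+02  1.77846141e+02  3.87598466e-01
 -4.63337935e-03] [-1.56  0.09  0.2   0.05  1.48  0.03]
[array([138., 368.]), array([255., 452.]), array([549., 321.]), array([424., 253.])]
```

```bash
python3 -m crank '[{"offset":[0.002,0.008,0],"spin":0},{"offset":[0.006,0.025,0],"spin":-1},{"offset":[0.011,0.048,0],"spin":-3},{"offset":[0.016,0.073,0],"spin":-4},{"offset":[0.022,0.098,0],"spin":-5},{"offset":[0.028,0.123,0],"spin":-7},{"offset":[0.034,0.148,0],"spin":-8},{"offset":[0.039,0.173,0],"spin":-9}]'
python3 -m crank '[{"offset":[0.006,0.025,0],"spin":-1},{"offset":[0.011,0.05,0],"spin":-3},{"offset":[0.016,0.075,0],"spin":-4},{"offset":[0.022,0.1,-0.005],"spin":-5},{"offset":[0.028,0.125,-0.01],"spin":-7},{"offset":[0.033,0.145,-0.015],"spin":-8},{"offset":[0.036,0.158,-0.02],"spin":-8.5},{"offset":[0.037,0.163,-0.023],"spin":-8.6}]'
python3 -m crank '[{"offset":[0,0,0],"spin":0},{"offset":[0,0,0],"spin":0},{"offset":[0,0,0],"spin":0},{"offset":[0,0,0],"spin":0},{"offset":[0,0,0],"spin":0},{"offset":[0,0,0],"spin":0},{"offset":[0,0,0],"spin":0},{"offset":[0,0,0],"spin":0}]'
python3 - <<'E'
from h import *
s=manip.read_state();print(s["eef_pos"],np.degrees(s["eef_rot"]),s["wrist_force"],s["joints"].round(2))
a=manip.camera("top");b=manip.camera("side")
x=cv2.resize(a["pixels"][180:300,200:300,::-1],None,fx=4,fy=4,interpolation=cv2.INTER_CUBIC)
y=cv2.resize(b["pixels"][150:270,260:360,::-1],None,fx=4,fy=4,interpolation=cv2.INTER_CUBIC)
cv2.imwrite("pics/h1.png",np.hstack([x,y]))
E
```

```text
clock: 7.33
eef_pos: [492.1, -116.6, 201.6]
eef_rot: [3.139, -0.0, 0.21]
wrist_force: [-0.3, 0.3, -3.6]
finger_gap: 11.8
clock: 8.0
eef_pos: [528.7, 48.5, 177.2]
eef_rot: [3.14, 0.001, 0.061]
wrist_force: [-0.4, -0.4, -3.5]
finger_gap: 11.7
clock: 8.67
eef_pos: [528.7, 48.3, 177.3]
eef_rot: [3.14, 0.001, 0.061]
wrist_force: [0.9, 0.1, -3.4]
finger_gap: 11.7
[528.73461153  48.31343575 177.26824652] [1.79880712e+02 7.74300830e-02 3.48382905e+00] [ 0.87701648  0.06666374 -3.40341188] [ 0.02  0.28  1.61 -0.    1.25  1.53]
```

View pics/h1.png

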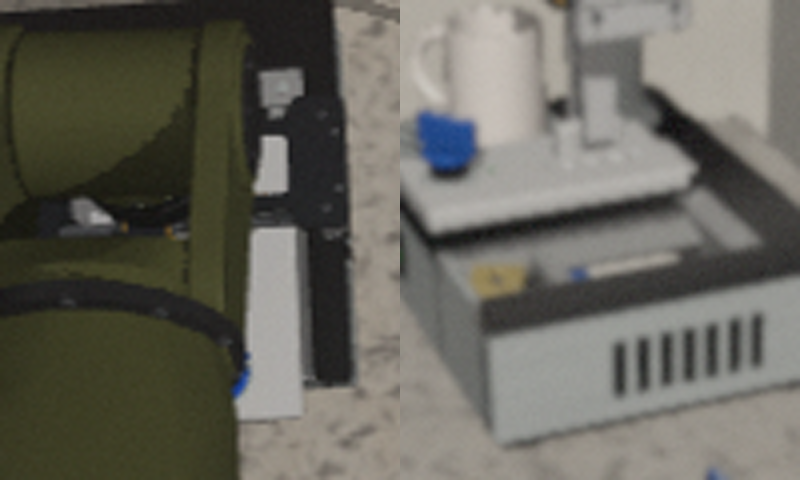

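```bash
python3 - <<'E'
from h import *
a=manip.camera("top");s=manip.read_state()
for p in((302,415),(302,232)):
    print("cov right",[ray(a,p[0]/4+200-.4,p[1]/4+180-.4,z).round(1) for z in(168,171)])
y=s["eef_rot"][2];e=s["eef_pos"]
P=Ro.from_euler('z',y).apply([(-85,-45,14),(85,-45,14)])+[e[0]-34*np.cos(y),e[1]-34*np.sin(y),e[2]-20.9]
print(P,[(np.array(proj(a,p))-[200,180]+.4)*4 for p in P])
print("cam",-np.array(a["extrinsics"])[:3,:3].T@np.array(a["extrinsics"])[:3,3])
b=manip.camera("side");M=np.array([(-85,-45,14),(85,-45,14),(85,-45,0),(-85,-45,0)])
P=Ro.from_euler('z',y).apply(M)+[e[0]-34*np.cos(y),e[1]-34*np.sin(y),e[2]-20.9]
print([((np.array(proj(b,p))-[260,150]+.4)*4+[400,0]).round() for p in P])
# predicted bay points side: front right deck corner / bay right edge
h=np.array([523,47.7,98])
for n,p in(("bay fr right",(-91,-50,12)),("keeper r",(85.5,-50,12)),("bay ledge fr left",(-91,46,0)),("deck front right corner",(-91,-79,12)),("boiler base corner",(-91,-79,-98))):
    w=Ro.from_euler('z',y).apply(p)+h;print(n,((np.array(proj(b,w))-[260,150]+.4)*4+[400,0]).round(),((np.array(proj(a,w))-[200,180]+.4)*4).round())
E
```

```text
cov right [array([414.6,  -4. , 168. ]), array([414.5,  -4.3, 171. ])]
cov right [array([521.1,  -2.1, 168. ]), array([520.7,  -2.4, 171. ])]
[[412.69428296  -3.71613632 170.32034598]
 [582.37790991   6.65048039 170.32034598]] [array([301.04557497, 418.12646337]), array([288.4855523 , 128.16729194])]
cam [ 360.1299665  -119.4647529  1239.43241653]
[array([433., 214.]), array([694., 169.]), array([694., 189.]), array([434., 235.])]
bay fr right [476. 301.] [319. 386.]
keeper r [738. 251.] [306. 102.]
bay ledge fr left [433. 256.] [165. 396.]
deck front right corner [491. 321.] [367. 383.]
boiler base corner [500. 476.] [378. 395.]
```

Predicted and observed edges agree to within 2 mm or so in both views: cover corner (302,415), bay edge (316,380). Lower in stages, watching the force.

```bash
python3 -m crank '[{"offset":[0,0,-0.01],"spin":0},{"offset":[0,0,-0.022],"spin":0},{"offset":[0,0,-0.034],"spin":0},{"offset":[0,0,-0.042],"spin":0},{"offset":[0,0,-0.046],"spin":0},{"offset":[0,0,-0.048],"spin":0},{"offset":[0,0,-0.049],"spin":0},{"offset":[0,0,-0.049],"spin":0}]'
python3 -m crank '[{"offset":[0,0,-0.001],"spin":0},{"offset":[0,0,-0.002],"spin":0},{"offset":[0,0,-0.003],"spin":0},{"offset":[0,0,-0.004],"spin":0},{"offset":[0,0,-0.005],"spin":0},{"offset":[0,0,-0.006],"spin":0},{"offset":[0,0,-0.006],"spin":0},{"offset":[0,0,-0.006],"spin":0}]'
```

```text
clock: 9.53
eef_pos: [528.9, 48.5, 128.4]
eef_rot: [3.14, 0.001, 0.061]
wrist_force: [-0.0, -0.2, -2.4]
finger_gap: 11.5
clock: 10.2
eef_pos: [528.9, 48.5, 122.4]
eef_rot: [3.14, 0.001, 0.061]
wrist_force: [0.5, -0.8, -3.2]
finger_gap: 11.6
```

```bash
python3 -m crank '[{"offset":[0,0,-0.0005],"spin":0},{"offset":[0,0,-0.001],"spin":0},{"offset":[0,0,-0.0015],"spin":0},{"offset":[0,0,-0.002],"spin":0},{"offset":[0,0,-0.0025],"spin":0},{"offset":[0,0,-0.003],"spin":0},{"offset":[0,0,-0.003],"spin":0},{"offset":[0,0,-0.003],"spin":0}]'
python3 -m crank '[{"offset":[0,0,-0.0005],"spin":0},{"offset":[0,0,-0.001],"spin":0},{"offset":[0,0,-0.0015],"spin":0},{"offset":[0,0,-0.0015],"spin":0},{"offset":[0,0,-0.0015],"spin":0},{"offset":[0,0,-0.0015],"spin":0},{"offset":[0,0,-0.0015],"spin":0},{"offset":[0,0,-0.0015],"spin":0}]'
```

```text
clock: 10.87
eef_pos: [528.9, 48.5, 119.3]
eef_rot: [3.139, 0.001, 0.061]
wrist_force: [-0.3, 0.1, -3.3]
finger_gap: 11.9
clock: 11.53
eef_pos: [529.0, 48.5, 118.9]
eef_rot: [3.139, 0.001, 0.061]
wrist_force: [-6.3, -0.5, 9.4]
finger_gap: 11.5
```

Contact came at TCP z = 118.9, exactly as predicted for the ledge. Slide along the bay axis.

```bash
python3 -m crank '[{"offset":[0.003,0.0002,0],"spin":0},{"offset":[0.006,0.0004,0],"spin":0},{"offset":[0.009,0.0006,0],"spin":0},{"offset":[0.012,0.0008,0],"spin":0},{"offset":[0.015,0.0009,0],"spin":0},{"offset":[0.018,0.0011,0],"spin":0},{"offset":[0.019,0.0012,0],"spin":0},{"offset":[0.019,0.0012,0],"spin":0}]' - 30
python3 -m crank '[{"offset":[0.001,0,0],"spin":0},{"offset":[0.002,0.0001,0],"spin":0},{"offset":[0.003,0.0002,0],"spin":0},{"offset":[0.004,0.0003,0],"spin":0},{"offset":[0.005,0.0003,0],"spin":0},{"offset":[0.006,0.0004,0],"spin":0},{"offset":[0.006,0.0004,0],"spin":0},{"offset":[0.006,0.0004,0],"spin":0}]'
```

```text
clock: 12.2
eef_pos: [548.4, 49.7, 118.9]
eef_rot: [3.139, -0.0, 0.061]
wrist_force: [0.2, -1.2, -0.1]
finger_gap: 11.6
clock: 12.87
eef_pos: [554.6, 50.1, 118.9]
eef_rot: [3.139, -0.001, 0.061]
wrist_force: [-0.9, -0.1, 0.6]
finger_gap: 11.7
```

```bash
python3 -m crank '[{"offset":[0.0005,0,0],"spin":0},{"offset":[0.001,0,0],"spin":0},{"offset":[0.0015,0.0001,0],"spin":0},{"offset":[0.002,0.0001,0],"spin":0},{"offset":[0.0025,0.0001,0],"spin":0},{"offset":[0.003,0.0002,0],"spin":0},{"offset":[0.003,0.0002,0],"spin":0},{"offset":[0.003,0.0002,0],"spin":0}]'
```

```text
clock: 13.53
eef_pos: [556.2, 50.1, 118.9]
eef_rot: [3.139, 0.003, 0.061]
wrist_force: [-16.1, -2.5, 9.3]
finger_gap: 11.6
```

```bash
python3 -m crank '[{"offset":[0.0005,0,0],"spin":0},{"offset":[0.001,0,0],"spin":0},{"offset":[0.0015,0.0001,0],"spin":0},{"offset":[0.0018,0.0001,0],"spin":0},{"offset":[0.0018,0.0001,0],"spin":0},{"offset":[0.0018,0.0001,0],"spin":0},{"offset":[0.0018,0.0001,0],"spin":0},{"offset":[0.0018,0.0001,0],"spin":0}]'
python3 -m crank '[{"offset":[0,0,0],"spin":0},{"offset":[0,0,0],"spin":0},{"offset":[0,0,0],"spin":0},{"offset":[0,0,0],"spin":0},{"offset":[0,0,0],"spin":0},{"offset":[0,0,0],"spin":0},{"offset":[0,0,0],"spin":0},{"offset":[0,0,0],"spin":0}]' 0.25
```

```text
clock: 14.2
eef_pos: [556.3, 50.0, 118.9]
eef_rot: [3.139, 0.008, 0.061]
wrist_force: [-18.8, -1.6, 12.0]
finger_gap: 11.8
clock: 14.87
eef_pos: [556.4, 50.0, 118.9]
eef_rot: [3.139, 0.008, 0.061]
wrist_force: [0.0, 0.0, 0.1]
finger_gap: 23.4
```

The cover stopped at 27.3 mm of travel, as predicted for fully home. Lift off and go to the wing.

```bash
python3 -m crank '[{"offset":[0,0,0.005],"spin":0},{"offset":[0,0,0.015],"spin":0},{"offset":[0,0,0.03],"spin":0},{"offset":[0,0,0.045],"spin":0},{"offset":[0,0,0.06],"spin":5},{"offset":[-0.005,0,0.07],"spin":12},{"offset":[-0.02,-0.001,0.075],"spin":19},{"offset":[-0.035,-0.002,0.075],"spin":26}]' 0.45 12
python3 -m crank '[{"offset":[-0.015,-0.001,0],"spin":7},{"offset":[-0.03,-0.002,0],"spin":14},{"offset":[-0.045,-0.003,0],"spin":21},{"offset":[-0.055,-0.003,0],"spin":28},{"offset":[-0.057,-0.003,0],"spin":35},{"offset":[-0.057,-0.003,0],"spin":42},{"offset":[-0.057,-0.003,0],"spin":49},{"offset":[-0.057,-0.003,0],"spin":56}]'
python3 - <<'E'
from h import *
s=manip.read_state();print(s["eef_pos"],np.degrees(s["eef_rot"]))
a=manip.camera("top");b=manip.camera("side")
x=cv2.resize(a["pixels"][180:300,200:300,::-1],None,fx=4,fy=4,interpolation=cv2.INTER_CUBIC)
y=cv2.resize(b["pixels"][150:270,260:360,::-1],None,fx=4,fy=4,interpolation=cv2.INTER_CUBIC)
cv2.imwrite("pics/w1.png",np.hstack([x,y]))
for n,l in(("end",(85,45,14)),("endR",(85,-45,14)),("cornerFR",(-85,-45,14)),("FL",(-85,45,14)),("wing top",(-58,0,56))):
    w=Ro.from_euler('z',.061).apply(l)+[522.4,47.9,98];print(n,((np.array(proj(b,w))-[260,150]+.4)*4+[400,0]).round(),((np.array(proj(a,w))-[200,180]+.4)*4).round())
E
```

```text
clock: 15.53
eef_pos: [521.6, 48.0, 196.0]
eef_rot: [3.138, 0.005, 0.521]
wrist_force: [-0.6, 0.3, -0.1]
finger_gap: 42.3
clock: 16.2
eef_pos: [464.7, 45.0, 197.1]
eef_rot: [3.136, 0.005, 1.505]
wrist_force: [0.7, 0.3, 0.2]
finger_gap: 42.1
[464.70679208  45.02649715 197.13014096] [179.69606557   0.28978941  86.21047521]
end [679. 193.] [153. 112.]
endR [733. 245.] [298. 104.]
cornerFR [482. 293.] [310. 377.]
FL [440. 236.] [162. 386.]
wing top [497. 196.] [224. 331.]
```

View pics/w1.png

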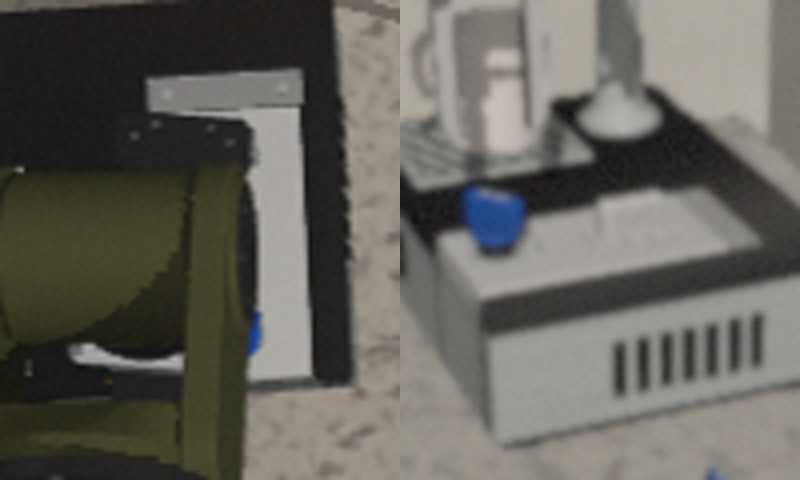

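The cover lies flush against the keeper (top view, row 106), and the wing at (495,195) sits where predicted. Align with the wing and descend.

```bash
python3 -m crank '[{"offset":[0,-0.0005,0],"spin":7},{"offset":[0,-0.0005,0],"spin":14},{"offset":[0,-0.0005,0],"spin":21},{"offset":[0,-0.0005,-0.005],"spin":28},{"offset":[0,-0.0005,-0.01],"spin":35},{"offset":[0,-0.0005,-0.02],"spin":36},{"offset":[0,-0.0005,-0.025],"spin":36},{"offset":[0,-0.0005,-0.025],"spin":36}]'
python3 -m crank '[{"offset":[0,0,-0.008],"spin":0},{"offset":[0,0,-0.018],"spin":0},{"offset":[0,0,-0.026],"spin":0},{"offset":[0,0,-0.031],"spin":0},{"offset":[0,0,-0.034],"spin":0},{"offset":[0,0,-0.036],"spin":0},{"offset":[0,0,-0.036],"spin":0},{"offset":[0,0,-0.036],"spin":0}]'
```

```text
clock: 16.97
eef_pos: [464.2, 44.5, 170.9]
eef_rot: [3.138, 0.004, 2.124]
wrist_force: [0.2, 0.7, 0.2]
finger_gap: 42.0
clock: 17.63
eef_pos: [464.4, 44.5, 135.0]
eef_rot: [3.138, 0.004, 2.123]
wrist_force: [0.2, -0.8, -0.1]
finger_gap: 42.7
```

```bash
python3 -m crank '[{"offset":[0,0,0],"spin":0},{"offset":[0,0,0],"spin":0},{"offset":[0,0,0],"spin":0},{"offset":[0,0,0],"spin":0},{"offset":[0,0,0],"spin":0},{"offset":[0,0,0],"spin":0},{"offset":[0,0,0],"spin":0},{"offset":[0,0,0],"spin":0}]' 0 12
python3 - <<'E'
from h import *
s=manip.read_state();print(s["moment"],s["wrist_force"],np.degrees(s["joints"]),s["finger_gap"])
E
```

```text
clock: 18.3
eef_pos: [463.1, 44.3, 134.6]
eef_rot: [3.141, 0.003, 2.123]
wrist_force: [-9.5, -1.9, 2.9]
finger_gap: 11.0
[-0.45288227  1.72821596  0.01889425] [-9.46857649 -1.87858871  2.94013799] [  1.02391865  10.71499909 105.25521938  -0.13889843  63.90941983
 -30.57823477] 11.00072556691726
```

```bash
python3 -m crank '[{"offset":[0,0,-0.0005],"spin":0},{"offset":[0,0,-0.001],"spin":0},{"offset":[0,0,-0.0015],"spin":0},{"offset":[0,0,-0.002],"spin":0},{"offset":[0,0,-0.0025],"spin":0},{"offset":[0,0,-0.003],"spin":0},{"offset":[0,0,-0.003],"spin":0},{"offset":[0,0,-0.003],"spin":0}]' - 20
```

```text
clock: 18.97
eef_pos: [463.1, 44.2, 132.9]
eef_rot: [3.141, 0.003, 2.124]
wrist_force: [-10.8, -1.3, 19.6]
finger_gap: 11.2
```

```bash
python3 -m crank '[{"offset":[-0.0005,0,0.0003],"spin":0},{"offset":[-0.001,0,0.0003],"spin":0},{"offset":[-0.0015,0,0.0003],"spin":0},{"offset":[-0.0015,0,0.0003],"spin":0},{"offset":[-0.0015,0,0.0003],"spin":0},{"offset":[-0.0015,0,0.0003],"spin":0},{"offset":[-0.0015,0,0.0003],"spin":0},{"offset":[-0.0015,0,0.0003],"spin":0}]'
```

```text
clock: 19.63
eef_pos: [461.9, 44.3, 133.2]
eef_rot: [3.14, 0.004, 2.123]
wrist_force: [4.4, 0.0, 3.2]
finger_gap: 10.7
```

```bash
python3 -m crank '[{"offset":[0.0003,0,-0.0005],"spin":-1},{"offset":[0.0003,0,-0.001],"spin":-2},{"offset":[0.0003,0,-0.0012],"spin":-3.5},{"offset":[0.0003,0,-0.0012],"spin":-5},{"offset":[0.0003,0,-0.0012],"spin":-6.5},{"offset":[0.0003,0,-0.0012],"spin":-8},{"offset":[0.0003,0,-0.0012],"spin":-10},{"offset":[0.0003,0,-0.0012],"spin":-10}]'
```

```text
clock: 20.3
eef_pos: [462.2, 44.3, 132.9]
eef_rot: [3.14, 0.004, 1.946]
wrist_force: [-2.4, -1.8, 15.2]
finger_gap: 11.1
```

```bash
python3 -m crank '[{"offset":[0,0,-0.0006],"spin":-1.5},{"offset":[0,0,-0.0006],"spin":-3},{"offset":[0,0,-0.0006],"spin":-4.5},{"offset":[0,0,-0.0006],"spin":-6},{"offset":[0,0,-0.0006],"spin":-7.5},{"offset":[0,0,-0.0006],"spin":-9},{"offset":[0,0,-0.0006],"spin":-10},{"offset":[0,0,-0.0006],"spin":-10}]'
```

```text
clock: 20.97
eef_pos: [462.2, 44.3, 132.9]
eef_rot: [3.14, 0.004, 1.77]
wrist_force: [-0.3, -1.1, 13.9]
finger_gap: 11.0
```

```bash
python3 -m crank '[{"offset":[0,0,-0.0006],"spin":-1.5},{"offset":[0,0,-0.0006],"spin":-3},{"offset":[0,0,-0.0006],"spin":-4.5},{"offset":[0,0,-0.0006],"spin":-6},{"offset":[0,0,-0.0006],"spin":-7.5},{"offset":[0,0,-0.0006],"spin":-9},{"offset":[0,0,-0.0006],"spin":-10},{"offset":[0,0,-0.0006],"spin":-10}]'; python3 -c "
from cell import manip
print(manip.read_state()['moment'])"
```

```text
clock: 21.63
eef_pos: [462.3, 44.3, 132.9]
eef_rot: [3.139, 0.004, 1.594]
wrist_force: [0.7, -0.7, 11.2]
finger_gap: 10.7
[-0.23675681  0.05287421 -0.02099363]
```

```bash
python3 -m crank '[{"offset":[0,0,-0.0006],"spin":-1.5},{"offset":[0,0,-0.0006],"spin":-3},{"offset":[0,0,-0.0006],"spin":-4.5},{"offset":[0,0,-0.0006],"spin":-6},{"offset":[0,0,-0.0006],"spin":-7},{"offset":[0,0,-0.0006],"spin":-8},{"offset":[0,0,-0.0006],"spin":-8},{"offset":[0,0,-0.0006],"spin":-8}]'
```

```text
clock: 22.3
eef_pos: [462.2, 44.3, 132.6]
eef_rot: [3.139, 0.004, 1.453]
wrist_force: [0.6, -0.8, 9.1]
finger_gap: 10.9
```

```bash
python3 -m crank '[{"offset":[0,0,-0.0007],"spin":-1},{"offset":[0,0,-0.0007],"spin":-2},{"offset":[0,0,-0.0007],"spin":-3},{"offset":[0,0,-0.0007],"spin":-4},{"offset":[0,0,-0.0007],"spin":-5},{"offset":[0,0,-0.0007],"spin":-6},{"offset":[0,0,-0.0007],"spin":-6},{"offset":[0,0,-0.0007],"spin":-6}]'
```

```text
clock: 22.97
eef_pos: [462.1, 44.3, 131.8]
eef_rot: [3.14, 0.004, 1.349]
wrist_force: [1.9, -0.4, 4.7]
finger_gap: 10.8
```

The stud dropped at t ≈ 0.78 (force fell to spring level). Press on through.

```bash
python3 -m crank '[{"offset":[0,0,-0.001],"spin":0},{"offset":[0,0,-0.002],"spin":0},{"offset":[0,0,-0.003],"spin":0},{"offset":[0,0,-0.004],"spin":0},{"offset":[0,0,-0.005],"spin":0},{"offset":[0,0,-0.006],"spin":0},{"offset":[0,0,-0.006],"spin":0},{"offset":[0,0,-0.006],"spin":0}]' - 25
```

```text
clock: 23.63
eef_pos: [462.2, 44.3, 126.0]
eef_rot: [3.14, 0.004, 1.349]
wrist_force: [1.2, -0.4, 6.3]
finger_gap: 10.9
```

```bash
python3 -m crank '[{"offset":[0,0,-0.001],"spin":0},{"offset":[0,0,-0.002],"spin":0},{"offset":[0,0,-0.003],"spin":0},{"offset":[0,0,-0.004],"spin":0},{"offset":[0,0,-0.0045],"spin":0},{"offset":[0,0,-0.005],"spin":0},{"offset":[0,0,-0.005],"spin":0},{"offset":[0,0,-0.005],"spin":0}]'
```

```text
clock: 24.3
eef_pos: [462.2, 44.3, 121.4]
eef_rot: [3.139, 0.004, 1.349]
wrist_force: [-1.2, -0.7, 9.9]
finger_gap: 10.8
```

```bash
python3 -m crank '[{"offset":[0,0,-0.0004],"spin":0},{"offset":[0,0,-0.0008],"spin":0},{"offset":[0,0,-0.001],"spin":0},{"offset":[0,0,-0.001],"spin":-2},{"offset":[0,0,-0.001],"spin":-4},{"offset":[0,0,-0.001],"spin":-7},{"offset":[0,0,-0.001],"spin":-10},{"offset":[0,0,-0.001],"spin":-12}]'
python3 -c "
from cell import manip
s=manip.read_state();print(s['moment'],s['wrist_force'])"
```

```text
clock: 24.97
eef_pos: [462.3, 44.3, 120.7]
eef_rot: [3.139, 0.004, 1.137]
wrist_force: [0.5, -1.5, 8.7]
finger_gap: 10.9
[-0.30472903 -0.11737759  0.04531782] [ 0.47538231 -1.52607567  8.71891261]
```

```bash
python3 -m crank '[{"offset":[0,0,0],"spin":-5},{"offset":[0,0,0],"spin":-10},{"offset":[0,0,0],"spin":-16},{"offset":[0,0,0],"spin":-22},{"offset":[0,0,0],"spin":-28},{"offset":[0,0,0],"spin":-33},{"offset":[0,0,0],"spin":-38},{"offset":[0,0,0],"spin":-40}]'
python3 -c "
from cell import manip
s=manip.read_state();print(s['moment'],s['wrist_force'])"
```

```text
clock: 25.63
eef_pos: [462.4, 44.2, 121.0]
eef_rot: [3.139, 0.004, 0.435]
wrist_force: [0.7, -2.0, 7.8]
finger_gap: 11.1
[-0.51388657 -0.10973419  0.10427873] [ 0.74816048 -2.04652331  7.84382392]
```

```bash
python3 -m crank '[{"offset":[0,0,-0.0005],"spin":-3},{"offset":[0,0,-0.0005],"spin":-6},{"offset":[0,0,-0.0005],"spin":-9},{"offset":[0,0,-0.0005],"spin":-12},{"offset":[0,0,-0.0005],"spin":-15},{"offset":[0,0,-0.0005],"spin":-17},{"offset":[0,0,-0.0005],"spin":-19},{"offset":[0,0,-0.0005],"spin":-20}]'
python3 -c "
from cell import manip
s=manip.read_state();print(s['moment'],s['wrist_force'])"
```

```text
clock: 26.3
eef_pos: [462.4, 44.0, 120.8]
eef_rot: [3.138, 0.004, 0.084]
wrist_force: [1.0, -1.3, 9.4]
finger_gap: 10.7
[-0.37527015 -0.0594986   0.03937077] [ 1.00930998 -1.30850465  9.4117958 ]
```

```bash
python3 -m crank '[{"offset":[0,0,-0.0002],"spin":-1},{"offset":[0,0,-0.0002],"spin":-2},{"offset":[0,0,-0.0002],"spin":-3},{"offset":[0,0,-0.0002],"spin":-4},{"offset":[0,0,-0.0002],"spin":-5},{"offset":[0,0,-0.0002],"spin":-6},{"offset":[0,0,-0.0002],"spin":-7},{"offset":[0,0,-0.0002],"spin":-7}]'
python3 -c "
from cell import manip
s=manip.read_state();print(s['moment'],s['wrist_force'])"
```

```text
clock: 26.97
eef_pos: [462.4, 44.0, 120.8]
eef_rot: [3.138, 0.004, -0.039]
wrist_force: [1.5, -0.4, 7.9]
finger_gap: 10.8
[-0.26569885 -0.00693244 -0.01756143] [ 1.45479554 -0.40978913  7.94129465]
```

Turned 1.39 rad so far, with no stop felt yet. Continue in small steps.

```bash
python3 -m crank '[{"offset":[0,0,-0.0002],"spin":-1},{"offset":[0,0,-0.0002],"spin":-2},{"offset":[0,0,-0.0002],"spin":-3},{"offset":[0,0,-0.0002],"spin":-4},{"offset":[0,0,-0.0002],"spin":-5},{"offset":[0,0,-0.0002],"spin":-6},{"offset":[0,0,-0.0002],"spin":-7},{"offset":[0,0,-0.0002],"spin":-7}]'
python3 -c "
from cell import manip
s=manip.read_state();print(s['moment'],s['wrist_force'])"
```

```text
clock: 27.63
eef_pos: [462.4, 43.9, 120.9]
eef_rot: [3.138, 0.004, -0.162]
wrist_force: [1.5, -0.4, 9.1]
finger_gap: 10.9
[-0.22978307  0.0160506   0.0019346 ] [ 1.4990562  -0.41482851  9.13316003]
```

```bash
python3 -m crank '[{"offset":[0,0,-0.0002],"spin":-1},{"offset":[0,0,-0.0002],"spin":-2},{"offset":[0,0,-0.0002],"spin":-3},{"offset":[0,0,-0.0002],"spin":-4},{"offset":[0,0,-0.0002],"spin":-5},{"offset":[0,0,-0.0002],"spin":-6},{"offset":[0,0,-0.0002],"spin":-6},{"offset":[0,0,-0.0002],"spin":-6}]'
python3 -c "
from cell import manip
s=manip.read_state();print(s['moment'],s['wrist_force'])"
```

```text
clock: 28.3
eef_pos: [462.4, 43.9, 120.9]
eef_rot: [3.138, 0.004, -0.267]
wrist_force: [1.4, -1.1, 8.5]
finger_gap: 11.0
[-0.26363335  0.06708111  0.02567638] [ 1.3755614  -1.13550753  8.45466187]
```

```bash
python3 -m crank '[{"offset":[0,0,-0.0002],"spin":-1},{"offset":[0,0,-0.0002],"spin":-2},{"offset":[0,0,-0.0002],"spin":-3},{"offset":[0,0,-0.0002],"spin":-4},{"offset":[0,0,-0.0002],"spin":-5},{"offset":[0,0,-0.0002],"spin":-6},{"offset":[0,0,-0.0002],"spin":-6},{"offset":[0,0,-0.0002],"spin":-6}]'
python3 -c "
from cell import manip
s=manip.read_state();print(s['moment'],s['wrist_force'])"
```

```text
clock: 28.97
eef_pos: [462.4, 43.9, 121.0]
eef_rot: [3.138, 0.004, -0.371]
wrist_force: [0.3, -1.4, 9.0]
finger_gap: 10.6
[-0.1755705   0.03685788 -0.00440187] [ 0.29782702 -1.369258    8.96484389]
```

```bash
python3 -m crank '[{"offset":[0,0,-0.0003],"spin":-1},{"offset":[0,0,-0.0003],"spin":-2},{"offset":[0,0,-0.0003],"spin":-3},{"offset":[0,0,-0.0003],"spin":-4},{"offset":[0,0,-0.0003],"spin":-5},{"offset":[0,0,-0.0003],"spin":-6},{"offset":[0,0,-0.0003],"spin":-6},{"offset":[0,0,-0.0003],"spin":-6}]'
python3 - <<'E'
from h import *
s=manip.read_state();print(s['moment'],s['wrist_force'],s['joints'])
a=manip.camera("top");b=manip.camera("side")
x=cv2.resize(a["pixels"][210:290,225:285,::-1],None,fx=6,fy=6,interpolation=cv2.INTER_CUBIC)
y=cv2.resize(b["pixels"][170:250,255:315,::-1],None,fx=6,fy=6,interpolation=cv2.INTER_CUBIC)
cv2.imwrite("pics/k1.png",np.hstack([x,y]))
E
```

```text
clock: 29.63
eef_pos: [462.4, 43.9, 121.0]
eef_rot: [3.138, 0.004, -0.476]
wrist_force: [0.4, -1.0, 8.0]
finger_gap: 10.6
[-0.16402288 -0.02167607 -0.01774491] [ 0.42058193 -1.00756051  8.00677192] [ 1.64590035e-02  2.07591854e-01  1.84789698e+00 -1.39184778e-03
  1.09095056e+00  2.06352571e+00]
```

View pics/k1.png

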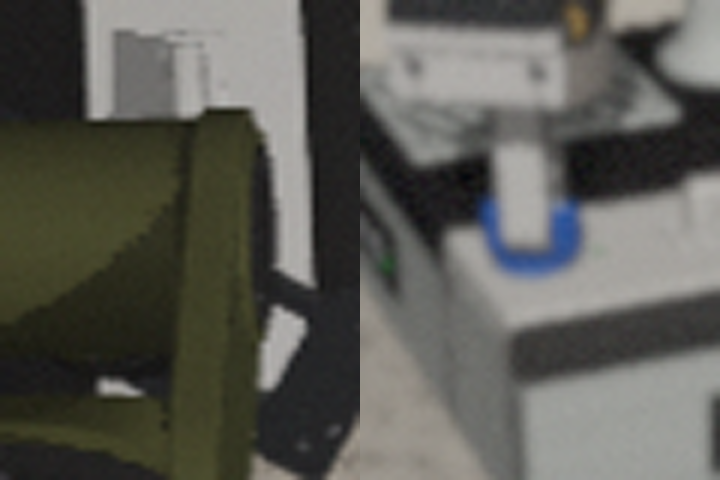

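The side picture shows the stud down, with the wing at (535,230) held square between the fingers. No stop has been felt yet, so I add a little more.

```bash
python3 -m crank '[{"offset":[0,0,-0.0003],"spin":-1},{"offset":[0,0,-0.0003],"spin":-2},{"offset":[0,0,-0.0003],"spin":-3},{"offset":[0,0,-0.0003],"spin":-4},{"offset":[0,0,-0.0003],"spin":-5},{"offset":[0,0,-0.0003],"spin":-5},{"offset":[0,0,-0.0003],"spin":-5},{"offset":[0,0,-0.0003],"spin":-5}]'
python3 -c "
from cell import manip
s=manip.read_state();print(s['moment'],s['wrist_force'])"
```

```text
clock: 30.4
eef_pos: [462.4, 43.9, 121.0]
eef_rot: [3.138, 0.004, -0.562]
wrist_force: [0.6, -0.6, 9.5]
finger_gap: 11.2
[-0.1286093   0.09854116  0.19830689] [ 0.61250629 -0.63886733  9.45414408]
```

A turning moment of 0.2 N m has appeared: the end stop. Let it rise in the grip to feel which depth it holds at.

```bash
python3 -m crank '[{"offset":[0,0,0.0005],"spin":0},{"offset":[0,0,0.001],"spin":0},{"offset":[0,0,0.0015],"spin":0},{"offset":[0,0,0.002],"spin":0},{"offset":[0,0,0.0025],"spin":0},{"offset":[0,0,0.003],"spin":0},{"offset":[0,0,0.003],"spin":0},{"offset":[0,0,0.003],"spin":0}]'
python3 -c "
from cell import manip
s=manip.read_state();print(s['moment'],s['wrist_force'])"
```

```text
clock: 31.07
eef_pos: [462.3, 43.8, 123.9]
eef_rot: [3.138, 0.004, -0.562]
wrist_force: [2.4, -0.6, 0.2]
finger_gap: 11.1
[-0.04776069 -0.35151686  0.13501235] [ 2.37185525 -0.60383532  0.24725398]
```

```bash
python3 -m crank '[{"offset":[0,0,0.0003],"spin":0},{"offset":[0,0,0.0006],"spin":0},{"offset":[0,0,0.0008],"spin":0},{"offset":[0,0,0.0008],"spin":0},{"offset":[0,0,0.0008],"spin":0},{"offset":[0,0,0.0008],"spin":0},{"offset":[0,0,0.0008],"spin":0},{"offset":[0,0,0.0008],"spin":0}]'
python3 -c "
from cell import manip
s=manip.read_state();print(s['moment'],s['wrist_force'])"
```

```text
clock: 31.73
eef_pos: [462.3, 43.9, 124.7]
eef_rot: [3.138, 0.004, -0.562]
wrist_force: [2.8, -0.6, 0.5]
finger_gap: 10.9
[-0.0816155  -0.39314544  0.14005928] [ 2.75327182 -0.58135329  0.47527933]
```

```bash
python3 -m crank '[{"offset":[0,0,0],"spin":0},{"offset":[0,0,0],"spin":0},{"offset":[0,0,0],"spin":0},{"offset":[0,0,0],"spin":0},{"offset":[0,0,0.01],"spin":0},{"offset":[0,0,0.03],"spin":0},{"offset":[0,0,0.05],"spin":0},{"offset":[0,0,0.06],"spin":0}]' 0.35
python3 - <<'E'
from h import *
s=manip.read_state();print(s['eef_pos'],s['wrist_force'])
a=manip.camera("top");b=manip.camera("side")
y=cv2.resize(b["pixels"][170:250,255:335,::-1],None,fx=6,fy=6,interpolation=cv2.INTER_CUBIC)
cv2.imwrite("pics/k2.png",y)
H=np.array([520.3,47.8,98])
for d in(0,9.5,12.5):
  for n,l in(("wing top",(-58,0,56-d)),("flange bottom",(-58,0,34-d))):
    w=Ro.from_euler('z',.061).apply(l)+H;print(d,n,((np.array(proj(b,w))-[255,170]+.4)*6).round())
for l in((-85,-45,14),(-85,45,14),(12,0,38)): print(l,((np.array(proj(b,Ro.from_euler('z',.061).apply(l)+H))-[255,170]+.4)*6).round())
E
```

```text
clock: 32.4
eef_pos: [462.9, 43.9, 187.5]
eef_rot: [3.14, 0.002, -0.562]
wrist_force: [0.4, 0.0, 0.1]
finger_gap: 32.7
[462.87197308  43.91757886 187.5067811 ] [0.37909589 0.04846845 0.14436006]
0 wing top [171. 175.]
0 flange bottom [174. 222.]
9.5 wing top [173. 196.]
9.5 flange bottom [175. 243.]
12.5 wing top [173. 202.]
12.5 flange bottom [175. 249.]
(-85, -45, 14) [148. 320.]
(-85, 45, 14) [ 85. 235.]
(12, 0, 38) [328. 186.]
```

View pics/k2.png

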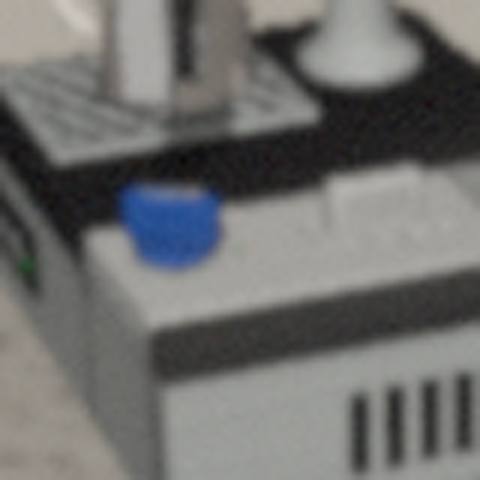

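The stud stays down after release. The wing top is at about row 191; allowing for the earlier row bias that gives ~9.5 mm depth. I confirm by touching the wing's top lightly with shut fingers: 144.5 if locked, 141.5 if merely caught.

```bash
python3 -m crank '[{"offset":[0,0,0],"spin":0},{"offset":[0,0,0],"spin":0},{"offset":[0,0,0],"spin":0},{"offset":[0,0,-0.01],"spin":0},{"offset":[0,0,-0.02],"spin":0},{"offset":[0,0,-0.03],"spin":0},{"offset":[0,0,-0.037],"spin":0},{"offset":[0,0,-0.039],"spin":0}]' 0
python3 -m crank '[{"offset":[0,0,0],"spin":0},{"offset":[0,0,-0.0005],"spin":0},{"offset":[0,0,-0.001],"spin":0},{"offset":[0,0,-0.0015],"spin":0},{"offset":[0,0,-0.002],"spin":0},{"offset":[0,0,-0.0025],"spin":0},{"offset":[0,0,-0.003],"spin":0},{"offset":[0,0,-0.003],"spin":0}]'
```

```text
clock: 33.17
eef_pos: [462.2, 43.9, 145.6]
eef_rot: [3.138, 0.003, -0.562]
wrist_force: [0.9, 0.2, -0.5]
finger_gap: 0.6
clock: 33.83
eef_pos: [462.7, 43.9, 143.6]
eef_rot: [3.139, 0.002, -0.562]
wrist_force: [-2.3, -0.8, 7.7]
finger_gap: 0.5
```

Contact came near 144 (7.7 N at 143.6), which means locked. Retreat clear and check once more.

```bash
python3 -m crank '[{"offset":[0,0,0.005],"spin":0},{"offset":[0,0,0.02],"spin":0},{"offset":[0,0,0.045],"spin":0},{"offset":[0,0,0.075],"spin":0},{"offset":[-0.01,-0.01,0.1],"spin":0},{"offset":[-0.03,-0.03,0.12],"spin":0},{"offset":[-0.05,-0.06,0.13],"spin":0},{"offset":[-0.06,-0.09,0.13],"spin":0}]'
python3 -m crank '[{"offset":[-0.005,-0.025,0],"spin":0},{"offset":[-0.01,-0.05,0],"spin":0},{"offset":[-0.015,-0.08,0],"spin":0},{"offset":[-0.02,-0.11,0],"spin":0},{"offset":[-0.025,-0.14,0],"spin":0},{"offset":[-0.03,-0.16,0],"spin":0},{"offset":[-0.03,-0.17,0],"spin":0},{"offset":[-0.03,-0.17,0],"spin":0}]'
python3 - <<'E'
from h import *
a=manip.camera("top");b=manip.camera("side")
x=cv2.resize(a["pixels"][185:285,225:290,::-1],None,fx=6,fy=6,interpolation=cv2.INTER_CUBIC)
y=cv2.resize(b["pixels"][150:250,255:320,::-1],None,fx=6,fy=6,interpolation=cv2.INTER_CUBIC)
cv2.imwrite("pics/f1.png",np.hstack([x,y]))
for c in(a,b):
  for k in("plates","ketchup","jar_red","jar_green","jar_honey"):
    for m in manip.search_frame(c,k)[:1]: print(k,round(m["conf"],2),np.round(m["location"]))
E
```

```text
clock: 34.5
eef_pos: [401.8, -46.6, 276.4]
eef_rot: [3.141, -0.002, -0.56]
wrist_force: [1.0, 0.2, 0.8]
finger_gap: 0.5
clock: 35.17
eef_pos: [371.7, -217.8, 276.6]
eef_rot: [3.141, -0.002, -0.563]
wrist_force: [0.1, -0.2, 0.8]
finger_gap: 0.5
plates 0.75 [ 657. -447.   79.]
ketchup 0.79 [ 672. -246.   25.]
jar_red 0.7 [319. 263.  69.]
jar_green 0.78 [330. 195.  77.]
jar_honey 0.63 [ 358. -475.   76.]
plates 0.93 [ 644. -475.   79.]
ketchup 0.58 [ 664. -224.   46.]
jar_red 0.44 [330. 180.  47.]
```

View pics/f1.png

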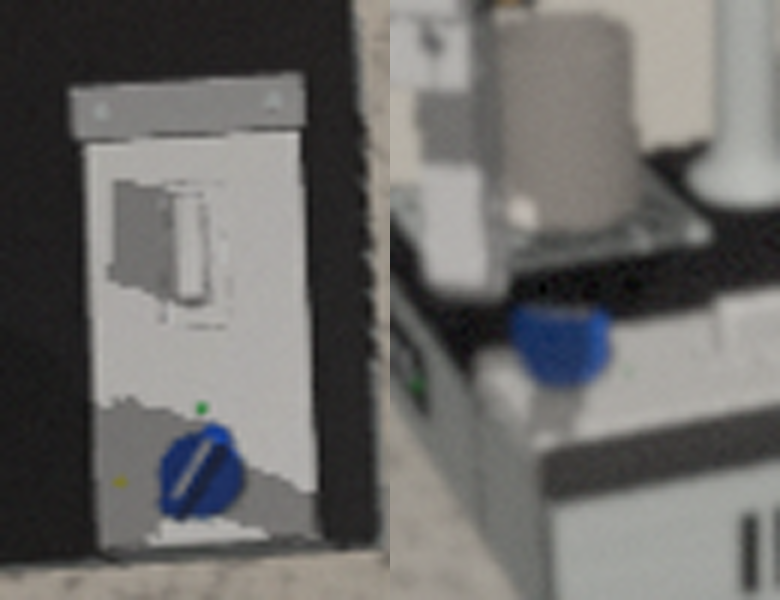

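The final view shows the cover's end flush under the keeper (row 135). The wing at (203,473) is turned about 150° from its start and still down, and the bystanders have not moved. Hand in.

```bash
python3 -c "
from cell import manip
print(manip.sign_off())"
```

```text
the job is handed in; nothing more can be done
None
```

The cover is home under the keeper bar and the stud is locked down; I handed the job in at about 35 s on the clock.

**Cover:** I lowered the larger cover onto the ledge and slid it about 27 mm to its stop. A second push of 19 N moved it no further, and the last top picture shows its end flush with the keeper bar.

**Stud:** I turned it clockwise under light pressure until it dropped into the slot at about 0.78 rad. I then pressed it through and turned it on to the end stop, where I felt about 0.2 N m. The highest reading of any push was 19.6 N.

**Last checks:**
- **Lock:** the stud stays down when released. A light touch on the wing top met it near 144 mm, where a locked stud would be 144.5 mm and one only caught 141.5 mm.
- **Bystanders:** the top camera finds the plates, bowl and jars where they were at the start, within its accuracy. The side camera missed the green and honey jars and gave a poor match for the red one.

**Two readings did not quite fit:**
- **Turn past the slot:** the stop came about 1.9 rad after the drop, against the 1.3 to 1.7 rad stated. Part of that is because the pin dropped in at the near edge of the slot.
- **Rise in the grip:** as I let the stud rise while still holding it, I felt almost no spring force, probably because the fingers slipped up the wing. I relied on the height check to decide it was locked.

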